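Slide the blue-knobbed pot to the orange position

TASK

Slide the steel pot with the blue knob along the warming plate from the outer position it stands on to the empty orange ring in the middle, so that it stands centred on the ring. Keep it standing on the plate all the way - do not lift or tip it - and leave the pot with the black knob where it is. Let go when done.

Things in the scene. Friction and masses are not known exactly. Their poses are not given: they have to be found in the camera images.
- blue_pot: The pot to slide, on one of the white rings. Round steel pot, lid fixed on, 84 mm in diameter (rim 90), lid 55 mm above the underside. On its axis a straight upright blue knob, 28 mm in diameter, 55 to 88 mm above the underside. Two wire ears, 37 mm up, reach 58 mm from the axis on its own +y and -y sides. Mass 0.3 to 0.65 kg. Origin: centre of the underside, z up.
- black_pot: The pot to leave alone, on the other white ring: same shape and size as the blue-knobbed one, but its knob is black. Origin: centre of the underside, z up.
- orange_ring (a point): Centre of the empty middle position on the plate's flat top, 30 mm above the worktop: a broad printed orange ring, 120 mm outer and 100 mm inner diameter, quite flat. z up, y along the row of positions. The two thin white rings (112 mm in diameter) lie 135 mm away along +y and -y.
- warming_plate: Three-position warming plate, fixed to the worktop: aluminium body with a smooth black glass top, 170 mm (own x) x 440 mm (own y) x 30 mm high; three small black buttons on its front edge are only for looks. Origin: centre of the underside, under the middle ring.
There are look-alikes about, which are no part of the job. What is shaped like the blue_pot but pink is not meant.

How it is judged:
At the end, for the whole second after the job is handed in: The blue-knobbed pot stands upright, at rest and released on the plate with its axis within 12 mm of the centre of the orange ring; the black-knobbed pot is within 15 mm of where it started (horizontal distance between blue_pot and orange_ring below 0.012 m and z of blue_pot in the frame of orange_ring below 0.003 m and angle between blue_pot's own z axis and vertical below 0.05 rad and linear speed of blue_pot below 0.01 m/s and distance of black_pot from where it was at the start of the episode below 0.015 m); the robot touches nothing.
It fails at once if the blue-knobbed pot is lifted more than 8 mm off the plate (z of blue_pot in the frame of orange_ring above 0.008 m).
It fails at once if the blue-knobbed pot is tipped by more than 15 degrees (angle between blue_pot's own z axis and vertical above 0.26 rad).
It fails at once if the black-knobbed pot is moved by more than 15 mm (distance of black_pot from where it was at the start of the episode above 0.015 m).
It also fails if it takes over 35 s, if anything falls off the work surface, if the arm or the gripper's body presses on something with over 40 N, if the wrist force passes 120 N, or if a joint passes its speed limit or range.

ROBOT

A 7-joint arm with a two-finger parallel gripper is mounted at the origin on a cart in front of the work surface, level with it; the furniture and walls round the work are solid. World frame = base frame: x ahead of the robot, y to its left, z up, the work surface at z = 0. Lengths are in m, angles in rad, forces in N, time in s.
With the tool pointing down it reaches from about 0.4 to 0.9 m from the base axis. Payload 5.6 kg.
Tool frame: the origin (TCP) lies between the finger pads; the fingertips stand 17 mm ahead of it and the grasp point (between the pads) lies 2 mm behind it; z points along the fingers, y is the line along which they close (so a half turn about z gives the same grasp; the last joint's range is limited). The gripper opens to 92 mm and grips with 3 to 60 N. Pads are 20 mm wide; open, the fingers measure 128 mm over their backs; the gripper's body (75 mm by 189 mm) begins 69 mm behind the grasp point.
Start: joints at [1.13, 0.468, -0.012, 1.603, 0.006, 1.071, -0.056], TCP at [0.252, -0.599, 0.232] pointing down, gripper open.
Joint ranges: [-2.53, 2.53], [-0.31, 2.02], [-1.57, 1.55], [0.28, 2.44], [-1.29, 4.43], [0.15, 1.84], [-2.92, 2.92]. Speed limits (rad/s): [2.57, 2.57, 3.14, 3.14, 3.14, 3.14, 3.14].

INTERFACE

Orientations are given as [roll, pitch, yaw] about the fixed x, y, z axes, in that order (R = Rz(yaw) Ry(pitch) Rx(roll)).
In Python, from station import bot gives the robot as it stands.
- The arm moves only by the shell command python3 -m jog 'ROWS'. ROWS is JSON, a list of rows, each an object with "translation": the shift along the tool's x, y, z in mm, a list of three; "angular": the turn, a rotation vector about the tool's x, y, z in degrees, a list of three; "fingers": the closure in counts, from 0 (fully open) to 255 (shut). In form: [{"translation": [dx, dy, dz], "angular": [ax, ay, az], "fingers": fingers}, ...]. A call has 1 to 12 rows; each row shifts and turns the commanded pose from where the row before left it, along the tool's axes as they then stand; what a row does not reach is not made up. A row lasts 1/8 s, in which the tool goes at most 62.5 mm and 10.7 degrees, less where a joint would pass 70% of its speed; a pose out of reach is approached as far as the arm can. A call with a gripper value outside its range is refused whole. The fingers move at their own pace and stop on an object; the grip force is fixed at half the most. Time passes only in rows, so rows that do not move let the fingers close. It gives the time, the measured TCP pose, the force, the opening and the grip force at its end, in the units of the state.
- bot.observe(): the state, without advancing time (a new reading comes with each control period).
- bot.camera(name): name is "scene" or "top"; returns (picture, depth): 480x640x3 uint8, red, green, blue; 480x640 float32, m along the optical axis (not along the pixel's ray), 0 where there is no reading.
- bot.camera_info(name): a dict with "mtx" (3x3 intrinsics, pixels), "rvec" (rotation vector, rad) and "tvec" (3), from world to camera coordinates, as OpenCV has them. Camera axes: x right, y down, z forward; pixel columns grow to the right and rows downward; lengths in m; the calibration is good to about 2 mm. A picture is of the moment at which its call begins. camera_info takes no time and is no camera call.
- bot.finish_job(): hands the job in; it is judged then, once.
The state is a dict: "time_s": time; "q": joint angles; "joint_vel": joint speeds; "effort": joint torques, N m; "eef_pos": TCP position; "tool_rot": TCP orientation; "contact_force": force on the tool from outside, world axes, zero at the start; "moment": the same for the moment, N m; "width": finger opening in m; "finger_force": force on a finger pad.
Only numpy, scipy, OpenCV 4.12 (cv2) and the standard library are available. Lean on these libraries where they do the work, as an engineer would, in place of code of your own. Each camera call takes 0.05 s, during which the arm holds its last target. There are 200 camera calls.

## Working session

There is one attempt and no reset: what is moved stays moved. The work goes in short steps, Python scripts to look and compute and a shell command to move; the robot and the scene stay as the last step left them, time stands still between calls to the robot, and variables do not carry over. Pictures are saved under pics/ and viewed, at most 10 in all, crops included, and the job is handed in when it is done.

```bash
mkdir -p pics
python3 - <<'E'
from station import bot
import cv2,numpy as np
for n in("scene","top"):
    p,d=bot.camera(n); cv2.imwrite(f"pics/{n}0.png",p[:,:,::-1]); np.savez(f"{n}0.npz",p=p,d=d)
    print(n,bot.camera_info(n))
s=bot.observe(); print(s)
E
```

```text
scene {'mtx': array([[442.39913054,   0.        , 323.21865004],
       [  0.        , 442.39913054, 239.65693262],
       [  0.        ,   0.        ,   1.        ]]), 'rvec': array([ 1.9822732 , -0.86726638,  0.45976884]), 'tvec': array([-0.39633262,  0.2310114 ,  0.61340948])}
top {'mtx': array([[489.37369133,   0.        , 320.1100681 ],
       [  0.        , 489.37369133, 243.67581769],
       [  0.        ,   0.        ,   1.        ]]), 'rvec': array([ 2.12676883, -2.16938873,  0.19049669]), 'tvec': array([-0.05172795,  0.48458411,  0.83274834])}
{'time_s': 0.1, 'q': array([ 1.13001486,  0.46830011, -0.0115884 ,  1.60346063,  0.00602164,
        1.07144223, -0.0563008 ]), 'joint_vel': array([-5.47374453e-04, -1.48021178e-03, -1.66428903e-04, -3.21016072e-03,
       -6.27328460e-05,  1.22547199e-03,  6.64814368e-04]), 'effort': array([ 6.18813865e-04, -5.21647382e+01, -1.25429401e-02, -2.44367534e+01,
       -5.67478104e-02,  1.40866300e-02,  4.23444328e-05]), 'eef_pos': array([ 0.25153553, -0.59884189,  0.23075781]), 'tool_rot': array([-3.14002225e+00,  1.39813587e-04,  3.97713454e-01]), 'contact_force': array([-0.5632976 , -0.5235231 , -0.32087763]), 'moment': array([0.02331354, 0.04639866, 0.01820125]), 'finger_force': 0.0, 'width': 0.09190368791225666}
```

View pics/scene0.png

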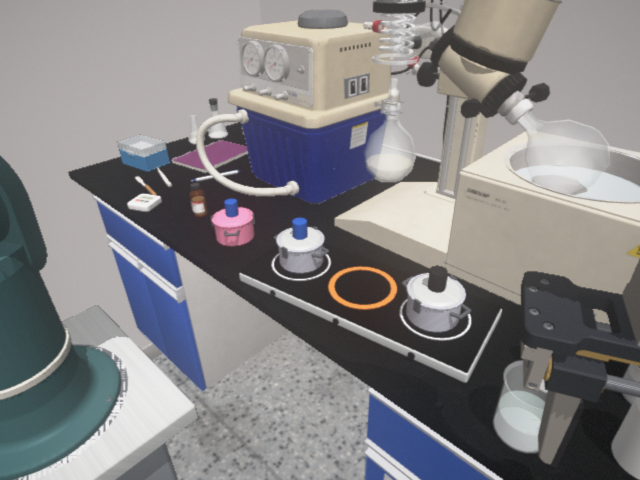

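View pics/top0.png

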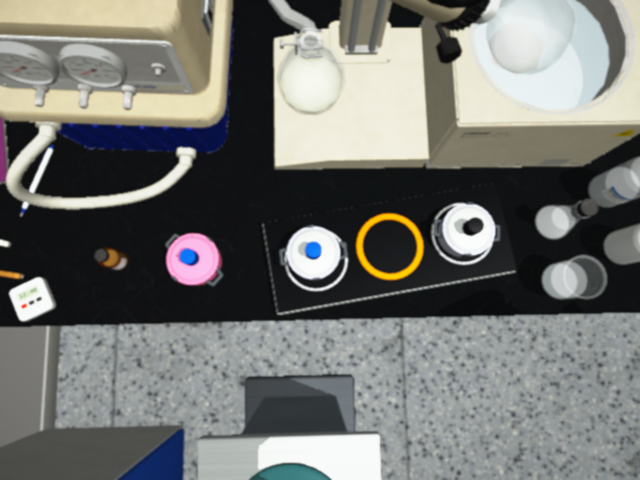

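Both views show these candidates:
- Steel pot with blue knob: top (313,250), scene (300,230). This matches the description.
- Pink pot with blue knob: top (187,257), scene (231,208). Not meant.
- Steel pot with black knob: top (474,226), scene (437,280). To be left alone.

The orange ring is at top (390,246), scene (362,287).

```bash
cat > h.py <<'E'
import cv2,numpy as np
from station import bot
def cam(n):
    c=bot.camera_info(n); R=cv2.Rodrigues(c["rvec"])[0]; return c["mtx"],R,c["tvec"]
def pts(n,d,m):
    K,R,t=cam(n); v,u=np.nonzero(m&(d>0)); z=d[v,u]
    P=np.c_[(u-K[0,2])/K[0,0]*z,(v-K[1,2])/K[1,1]*z,z]; return (P-t)@R
def ray_z(n,uv,z):
    K,R,t=cam(n); r=R.T@np.linalg.inv(K)@[*uv,1]; o=-R.T@t; return o+r*(z-o[2])/r[2]
def tri(a,b):
    P=[cam(n)[0]@np.c_[cam(n)[1],cam(n)[2]] for n in("scene","top")]
    X=cv2.triangulatePoints(P[0],P[1],np.float64(a),np.float64(b)).ravel(); return X[:3]/X[3]
def proj(n,X):
    K,R,t=cam(n); p=K@(R@X+t); return p[:2]/p[2]
def ringfit(n,p,box):
    h=cv2.cvtColor(p,cv2.COLOR_RGB2HSV); m=(h[...,0]>8)&(h[...,0]<28)&(h[...,1]>170)&(h[...,2]>150)
    k=np.zeros_like(m); k[box[1]:box[3],box[0]:box[2]]=1; return m&k
def blue(p,box):
    h=cv2.cvtColor(p,cv2.COLOR_RGB2HSV); m=(h[...,0]>100)&(h[...,0]<125)&(h[...,1]>150)
    k=np.zeros_like(m); k[box[1]:box[3],box[0]:box[2]]=1; return m&k
E
python3 - <<'E'
from h import *
I={n:np.load(n+"0.npz") for n in("scene","top")}
RB={"scene":(320,255,405,315),"top":(345,205,435,290)}
BB={"scene":(288,215,312,245),"top":(300,238,328,262)}
PB={"scene":(270,215,335,275),"top":(275,215,355,295)}
el={}
for n in I:
    p,d=I[n]["p"],I[n]["d"]
    m=ringfit(n,p,RB[n]); P=pts(n,d,m); z=np.median(P[:,2])
    uv=cv2.findNonZero(m.astype(np.uint8)).reshape(-1,2)
    Q=np.array([ray_z(n,q,z) for q in uv]); c,r=cv2.minEnclosingCircle(Q[:,:2].astype(np.float32))
    A=np.c_[2*Q[:,:2],np.ones(len(Q))]; s=np.linalg.lstsq(A,(Q[:,:2]**2).sum(1),rcond=None)[0]
    print(n,"ring z",z,"centre",c,r,"lsq",s[:2],"r",np.sqrt(s[2]+s[:2]@s[:2]))
    el[n]=proj(n,np.r_[s[:2],z])
    b=blue(p,BB[n]); B=pts(n,d,b); zt=np.percentile(B[:,2],95); T=B[B[:,2]>zt-.006]
    print(" knob top z",zt,B[:,2].min(),"centre",T.mean(0),np.ptp(T,0),len(T))
    k=np.zeros(d.shape,bool);x0,y0,x1,y1=PB[n];k[y0:y1,x0:x1]=1
    L=pts(n,d,k); L=L[(L[:,2]>.078)&(L[:,2]<.095)]; print(" lid",L.mean(0),np.ptp(L,0),np.median(L[:,2]))
    W=pts(n,d,k); W=W[(W[:,2]>.060)&(W[:,2]<.073)]; c0=T.mean(0)[:2]; r=np.hypot(*(W[:,:2]-c0).T); E=W[(r>.049)&(r<.062)]
    print(" ears",np.round(np.c_[E, np.degrees(np.arctan2(E[:,1]-c0[1],E[:,0]-c0[0]))][::max(1,len(E)//10)],3))
print("tri ring",tri(el["scene"],el["top"]))
K={n:(BB[n]) for n in BB}
# black pot for row direction
for n,bx in (("top",(428,200,502,265)),("scene",(400,262,470,335))):
    p,d=I[n]["p"],I[n]["d"];k=np.zeros(d.shape,bool);k[bx[1]:bx[3],bx[0]:bx[2]]=1
    B=pts(n,d,k);T=B[B[:,2]>.112];print(n,"black knob",T.mean(0),np.ptp(T,0),len(T))
a=cv2.resize(I["top"]["p"][200:300,240:360],None,fx=4,fy=4)[:,:,::-1]
b=cv2.resize(I["scene"]["p"][205:285,250:350],None,fx=4,fy=4)[:,:,::-1]
o=np.zeros((400,800,3),np.uint8);o[:,:400]=a[:,:400];o[:320,400:]=b;cv2.imwrite("pics/crop.png",o)
E
```

```text
return _methods._mean(a, axis=axis, dtype=dtype,
  ret = ret.dtype.type(ret / rcount)
Traceback (most recent call last):
AttributeError: 'NoneType' object has no attribute 'reshape'
```

Run:
```python
from h import *
I=np.load("scene0.npz");p=I["p"];print(p.dtype,p.shape,I["d"].dtype)
h=cv2.cvtColor(p,cv2.COLOR_RGB2HSV);print(p[305,355:366:3],h[300:309,362],h[230,300])
print(I["d"][287,362],I["d"][305,362])
```

```text
uint8 (480, 640, 3) float32
[[242 168  91]
 [236 156  84]
 [235 154  85]
 [236 157  86]] [[  5  52  54]
 [  0  53  53]
 [  6  48  53]
 [  4  64  60]
 [ 12 145 125]
 [ 14 165 234]
 [ 15 159 243]
 [ 16 159 242]
 [ 13 165 227]] [112 153 160]
0.7748378 0.7364708
```

Thresholds were too tight; loosening them.

```bash
sed -i 's/>170)&(h\[...,2\]>150)/>100)\&(h[...,2]>130)/; s/(h\[...,1\]>150)/(h[...,1]>110)/' h.py
cat > m.py <<'E'
from h import *
I={n:np.load(n+"0.npz") for n in("scene","top")}
RB={"scene":(320,255,405,315),"top":(345,205,435,290)}
BB={"scene":(288,215,312,245),"top":(300,238,328,262)}
PB={"scene":(270,215,335,275),"top":(275,215,355,295)}
el={};kt={}
for n in I:
    p,d=I[n]["p"],I[n]["d"]
    m=ringfit(n,p,RB[n]); P=pts(n,d,m); z=np.median(P[:,2])
    uv=cv2.findNonZero(m.astype(np.uint8)).reshape(-1,2)
    Q=np.array([ray_z(n,q,z) for q in uv])
    A=np.c_[2*Q[:,:2],np.ones(len(Q))]; s=np.linalg.lstsq(A,(Q[:,:2]**2).sum(1),rcond=None)[0]
    print(n,"ring z",z,"lsq",s[:2],"r",np.sqrt(s[2]+s[:2]@s[:2]),len(uv))
    el[n]=proj(n,np.r_[s[:2],z])
    b=blue(p,BB[n]); B=pts(n,d,b); zt=np.percentile(B[:,2],95); T=B[B[:,2]>zt-.006]
    kt[n]=proj(n,T.mean(0))
    print(" knob top z",zt,B[:,2].min(),"centre",T.mean(0),np.ptp(T,0),len(T))
    k=np.zeros(d.shape,bool);x0,y0,x1,y1=PB[n];k[y0:y1,x0:x1]=1
    L=pts(n,d,k); L=L[(L[:,2]>.078)&(L[:,2]<.095)]; c,r=cv2.minEnclosingCircle(L[:,:2].astype(np.float32));print(" lid",L.mean(0),"enc",c,r,np.median(L[:,2]))
    W=pts(n,d,k); W=W[(W[:,2]>.060)&(W[:,2]<.073)]; c0=T.mean(0)[:2]; r=np.hypot(*(W[:,:2]-c0).T); E=W[(r>.049)&(r<.062)]
    print(" ears angles",np.histogram(np.degrees(np.arctan2(E[:,1]-c0[1],E[:,0]-c0[0])),np.arange(-180,181,20)))
print("tri ring",tri(el["scene"],el["top"]),"tri knob",tri(kt["scene"],kt["top"]))
for n,bx in (("top",(428,200,502,265)),("scene",(400,262,470,335))):
    p,d=I[n]["p"],I[n]["d"];k=np.zeros(d.shape,bool);k[bx[1]:bx[3],bx[0]:bx[2]]=1
    B=pts(n,d,k);T=B[(B[:,2]>.112)&(B[:,2]<.13)];print(n,"black knob",T.mean(0),np.ptp(T,0),len(T))
a=cv2.resize(I["top"]["p"][200:300,260:360],None,fx=4,fy=4)[:,:,::-1]
b=cv2.resize(I["scene"]["p"][205:285,250:350],None,fx=4,fy=4)[:,:,::-1]
o=np.zeros((400,800,3),np.uint8);o[:,:400]=a;o[:320,400:]=b;cv2.imwrite("pics/crop.png",o)
E
python3 m.py
```

```text
scene ring z 0.030978125529268062 lsq [ 0.47915931 -0.18805482] r 0.0552289607971565 842
 knob top z 0.11926279554435595 0.00036039110565548333 centre [ 0.46163452 -0.05319796  0.11785175] [0.02508542 0.02588513 0.00678918] 113
 lid [ 0.45590968 -0.05945906  0.0838987 ] enc (0.46389877796173096, -0.05367448925971985) 0.04766751453280449 0.08425476959126456
 ears angles (array([ 0,  0,  0,  0, 29, 18,  0,  0,  0,  0,  0,  0,  0,  3, 12,  0,  0,
        0]), array([-180, -160, -140, -120, -100,  -80,  -60,  -40,  -20,    0,   20,
         40,   60,   80,  100,  120,  140,  160,  180]))
top ring z 0.030316996348311902 lsq [ 0.47863068 -0.18635505] r 0.05518643719974136 1379
 knob top z 0.12034472997841204 0.08450470901683199 centre [ 0.46207806 -0.04800793  0.11781469] [0.02473896 0.02431678 0.0074249 ] 197
 lid [ 0.46171565 -0.04877442  0.0829902 ] enc (0.4633309245109558, -0.04977726936340332) 0.046890877187252045 0.08320654740933442
 ears angles (array([ 0,  0,  0,  1, 44, 35,  0,  0,  0,  0,  0,  0,  2, 44, 24,  0,  0,
        0]), array([-180, -160, -140, -120, -100,  -80,  -60,  -40,  -20,    0,   20,
         40,   60,   80,  100,  120,  140,  160,  180]))
tri ring [ 0.47923055 -0.18690261  0.03006219] tri knob [ 0.46351431 -0.04883553  0.11506284]
top black knob [ 0.49777824 -0.31472964  0.11760252] [0.02630251 0.02687855 0.01010051] 225
scene black knob [ 0.49574613 -0.31904968  0.11743138] [0.02772069 0.02720075 0.00839564] 198
```

View pics/crop.png

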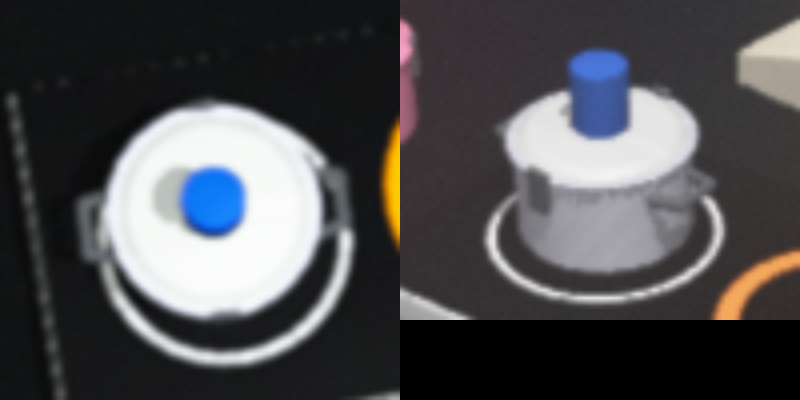

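The crop confirms the choice: steel pot with a blue knob on a white ring. The sizes agree: knob top z is 0.118, lid 0.084, ring z 0.030, ring spacing 0.138. Now turning the tool in line with the row and moving above the knob.

```bash
python3 -m jog '[{"translation":[0,0,0],"angular":[0,0,8],"fingers":0},{"translation":[0,0,0],"angular":[0,0,8],"fingers":0},{"translation":[27,-52,0],"angular":[0,0,0],"fingers":0},{"translation":[27,-52,0],"angular":[0,0,0],"fingers":0},{"translation":[27,-52,0],"angular":[0,0,0],"fingers":0},{"translation":[27,-52,0],"angular":[0,0,0],"fingers":0},{"translation":[27,-52,0],"angular":[0,0,0],"fingers":0},{"translation":[27,-52,0],"angular":[0,0,0],"fingers":0},{"translation":[27,-52,0],"angular":[0,0,0],"fingers":0},{"translation":[27,-52,0],"angular":[0,0,0],"fingers":0},{"translation":[27,-52,0],"angular":[0,0,0],"fingers":0},{"translation":[27,-52,0],"angular":[0,0,0],"fingers":0}]'
cat > d.py <<'E'
import sys;from h import *;from scipy.spatial.transform import Rotation as Ro
s=bot.observe();R=Ro.from_euler("xyz",s["tool_rot"]);g=np.array([float(a) for a in sys.argv[1:4]])
print(s["time_s"],s["eef_pos"],s["tool_rot"],"tool mm",R.inv().apply(g-s["eef_pos"])*1e3,"F",s["contact_force"],s["width"])
E
python3 d.py .4625 -.0500 .110
```

```text
time_s: 1.6
eef_pos: [0.4586, -0.0493, 0.2316]
tool_rot: [3.141, -0.0, 0.118]
contact_force: [0.9, -0.5, 0.0]
width: 0.0916
finger_force: 0.0
1.6 [ 0.45864529 -0.04928608  0.23159406] [ 3.14128585e+00 -1.18160237e-04  1.18196577e-01] tool mm [  3.72926406   1.12618474 121.59485118] F [ 0.92160792 -0.53918336  0.01783413] 0.09164982096088428
```

```bash
python3 -m jog '[{"translation":[4,1,30],"angular":[0,0,0],"fingers":0},{"translation":[0,0,30],"angular":[0,0,0],"fingers":0},{"translation":[0,0,30],"angular":[0,0,0],"fingers":0},{"translation":[0,0,20],"angular":[0,0,0],"fingers":0},{"translation":[0,0,10],"angular":[0,0,0],"fingers":0},{"translation":[0,0,0],"angular":[0,0,0],"fingers":0},{"translation":[0,0,0],"angular":[0,0,0],"fingers":0}]'
python3 d.py .4625 -.0500 .110
python3 - <<'E'
from h import *
o=np.zeros((480,800,3),np.uint8)
p,d=bot.camera("scene");o[:,:400]=cv2.resize(p[180:300,250:350],(400,480))
p,d=bot.camera("top");o[:400,400:]=cv2.resize(p[200:300,260:360],(400,400))
cv2.imwrite("pics/pre.png",o[:,:,::-1])
E
```

```text
time_s: 2.48
eef_pos: [0.4631, -0.0516, 0.1123]
tool_rot: [3.141, -0.001, 0.118]
contact_force: [0.2, 0.1, -0.2]
width: 0.0921
finger_force: 0.0
2.475 [ 0.46309747 -0.05157742  0.11227469] [ 3.14122593e+00 -1.31035422e-03  1.18389886e-01] tool mm [-0.40995096 -1.63778073  2.27355179] F [ 0.1913898   0.09909928 -0.19517532] 0.0921082926995065
```

View pics/pre.png

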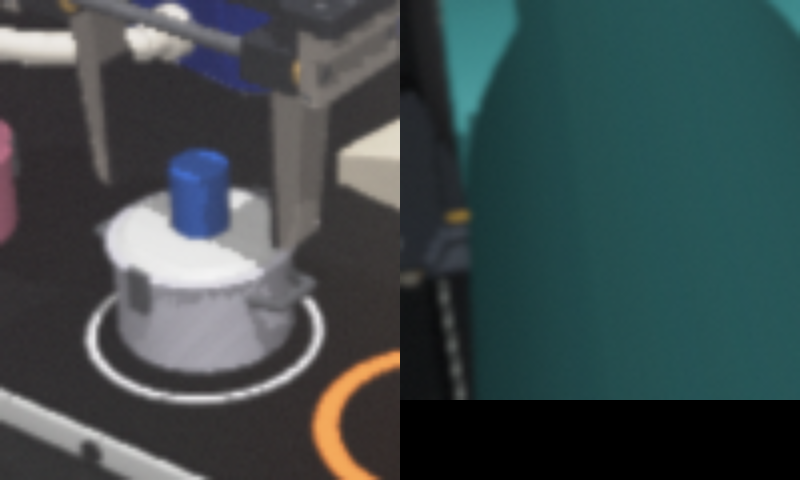

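The crop shows the fingers straddling the knob, with it at (200,195) between tips at (105,180) and (290,245), just above the lid. Next: close.

```bash
python3 -m jog '[{"translation":[0,-1,1],"angular":[0,0,0],"fingers":120},{"translation":[0,0,0],"angular":[0,0,0],"fingers":255},{"translation":[0,0,0],"angular":[0,0,0],"fingers":255},{"translation":[0,0,0],"angular":[0,0,0],"fingers":255},{"translation":[0,0,0],"angular":[0,0,0],"fingers":255},{"translation":[0,0,0],"angular":[0,0,0],"fingers":255},{"translation":[0,0,0],"angular":[0,0,0],"fingers":255},{"translation":[0,0,0],"angular":[0,0,0],"fingers":255}]'
python3 d.py .479 -.187 .1113
python3 - <<'E'
from h import *
p,d=bot.camera("scene");k=np.zeros(d.shape,bool);k[215:275,270:335]=1
L=pts("scene",d,k);L=L[(L[:,2]>.078)&(L[:,2]<.095)];print(cv2.minEnclosingCircle(L[:,:2].astype(np.float32)),np.median(L[:,2]))
E
```

```text
time_s: 3.58
eef_pos: [0.4623, -0.05, 0.1105]
tool_rot: [-3.141, 0.0, 0.119]
contact_force: [0.0, 2.7, -0.8]
width: 0.027
finger_force: 30.0
3.575 [ 0.46234156 -0.05000332  0.11051843] [-3.14108196e+00  3.95361554e-05  1.18862505e-01] tool mm [  0.29541924 138.00504469  -0.85205615] F [ 0.01811143  2.67042017 -0.80821866] 0.02697443440110118
((0.4633159637451172, -0.05283132940530777), 0.04761185124516487) 0.08409256884703521
```

Gripped: width 27 mm, 30 N. Now sliding along the row.

```bash
python3 -m jog '[{"translation":[0,5,0],"angular":[0,0,0],"fingers":255},{"translation":[0,12,0],"angular":[0,0,0],"fingers":255},{"translation":[0,14,0],"angular":[0,0,0],"fingers":255},{"translation":[0,14,0],"angular":[0,0,0],"fingers":255},{"translation":[0,14,0],"angular":[0,0,0],"fingers":255},{"translation":[0,14,0],"angular":[0,0,0],"fingers":255}]'
python3 d.py .479 -.187 .1105
```

```text
time_s: 4.38
eef_pos: [0.471, -0.1241, 0.1105]
tool_rot: [-3.142, 0.0, 0.118]
contact_force: [-0.4, 2.5, 0.7]
width: 0.027
finger_force: 30.0
4.375 [ 0.47099322 -0.12413035  0.11052152] [-3.14156555e+00  2.31883993e-04  1.18040141e-01] tool mm [5.47150951e-01 6.33750951e+01 1.96778873e-02] F [-0.37073044  2.5237445   0.74339749] 0.026996663094380712
```

```bash
python3 -m jog '[{"translation":[0,14,0],"angular":[0,0,0],"fingers":255},{"translation":[0,14,0],"angular":[0,0,0],"fingers":255},{"translation":[0,14,0],"angular":[0,0,0],"fingers":255},{"translation":[0,12,0],"angular":[0,0,0],"fingers":255},{"translation":[0,7,0],"angular":[0,0,0],"fingers":255},{"translation":[0,0,0],"angular":[0,0,0],"fingers":255},{"translation":[0,0,0],"angular":[0,0,0],"fingers":255}]'
python3 d.py .479 -.187 .1105
python3 - <<'E'
from h import *
p,d=bot.camera("scene");k=np.zeros(d.shape,bool);k[235:340,310:405]=1
L=pts("scene",d,k);L=L[(L[:,2]>.078)&(L[:,2]<.090)];print(cv2.minEnclosingCircle(L[:,:2].astype(np.float32)),np.median(L[:,2]))
cv2.imwrite("pics/slid.png",cv2.resize(p[200:350,260:480],None,fx=3,fy=3)[:,:,::-1])
E
```

```text
time_s: 5.25
eef_pos: [0.478, -0.1843, 0.1104]
tool_rot: [3.141, 0.0, 0.118]
contact_force: [-0.2, -2.1, -2.5]
width: 0.0269
finger_force: 30.0
5.25 [ 0.47803343 -0.18430408  0.11040769] [3.14062287e+00 2.34159473e-04 1.18291193e-01] tool mm [ 0.64163079  2.79123372 -0.0897557 ] F [-0.19043201 -2.07561679 -2.48053427] 0.026944917681697322
((0.47873565554618835, -0.1859303116798401), 0.046400442719459534) 0.08390669869407624
```

View pics/slid.png

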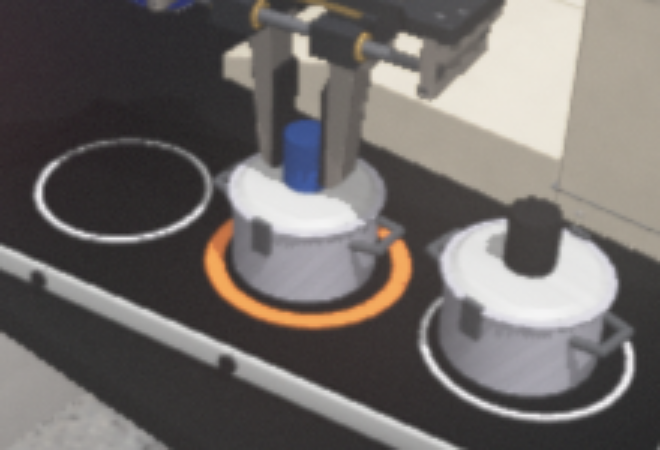

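The pot stands on the ring (orange centred near (308,262)), about 2.5 mm short, and the black pot is untouched. Next: nudge, release and rise.

```bash
python3 -m jog '[{"translation":[0,2.5,0],"angular":[0,0,0],"fingers":255},{"translation":[0,0,0],"angular":[0,0,0],"fingers":255},{"translation":[0,0,0],"angular":[0,0,0],"fingers":255},{"translation":[0,0,0],"angular":[0,0,0],"fingers":100},{"translation":[0,0,0],"angular":[0,0,0],"fingers":100},{"translation":[0,0,0],"angular":[0,0,0],"fingers":100},{"translation":[0,0,0],"angular":[0,0,0],"fingers":100},{"translation":[0,0,-15],"angular":[0,0,0],"fingers":100},{"translation":[0,0,-30],"angular":[0,0,0],"fingers":100},{"translation":[0,0,-40],"angular":[0,0,0],"fingers":100},{"translation":[0,0,-40],"angular":[0,0,0],"fingers":100}]'
python3 -m jog '[{"translation":[-30,40,0],"angular":[0,0,0],"fingers":100},{"translation":[-30,50,0],"angular":[0,0,0],"fingers":100},{"translation":[-30,50,0],"angular":[0,0,0],"fingers":100},{"translation":[-30,50,0],"angular":[0,0,0],"fingers":100},{"translation":[-20,50,0],"angular":[0,0,0],"fingers":100},{"translation":[0,50,0],"angular":[0,0,0],"fingers":100},{"translation":[0,50,0],"angular":[0,0,0],"fingers":100},{"translation":[0,0,0],"angular":[0,0,0],"fingers":100}]'
python3 - <<'E'
from h import *
Pb={"scene":((310,235,405,325),(400,262,470,335)),"top":((345,205,430,290),(434,200,502,265))}
for n in Pb:
    p,d=bot.camera(n)
    cv2.imwrite(f"pics/end_{n}.png",p[:,:,::-1])
    for bx in Pb[n]:
        k=np.zeros(d.shape,bool);k[bx[1]:bx[3],bx[0]:bx[2]]=1
        B=pts(n,d,k);T=B[(B[:,2]>.112)&(B[:,2]<.13)];L=B[(B[:,2]>.078)&(B[:,2]<.090)]
        print(n,"knob",T.mean(0),np.ptp(T,0),"lid",cv2.minEnclosingCircle(L[:,:2].astype(np.float32)),np.median(L[:,2]))
E
```

```text
time_s: 6.68
eef_pos: [0.4786, -0.186, 0.2378]
tool_rot: [3.141, -0.001, 0.119]
contact_force: [0.4, 0.3, -1.1]
width: 0.056
finger_force: 0.0
time_s: 7.68
eef_pos: [0.3783, -0.5437, 0.2356]
tool_rot: [3.14, 0.0, 0.114]
contact_force: [0.4, 0.6, -0.0]
width: 0.0558
finger_force: 0.0
scene knob [ 0.47727856 -0.18805269  0.11743086] [0.02584037 0.02785279 0.00792587] lid ((0.47918540239334106, -0.18603545427322388), 0.0466918908059597) 0.08396976674015202
scene knob [ 0.49553525 -0.31889925  0.11733681] [0.02808926 0.02646633 0.0078624 ] lid ((0.49807682633399963, -0.31692883372306824), 0.046969253569841385) 0.08376028892142034
top knob [ 0.47853659 -0.18358555  0.11752881] [0.02616324 0.02625469 0.00912119] lid ((0.47932523488998413, -0.18426799774169922), 0.04648742824792862) 0.08312479654317319
top knob [ 0.49773521 -0.31458897  0.11743128] [0.02667325 0.02738218 0.00998491] lid ((0.4987138509750366, -0.3140358030796051), 0.04675716534256935) 0.08310710922525998
```

View pics/end_top.png

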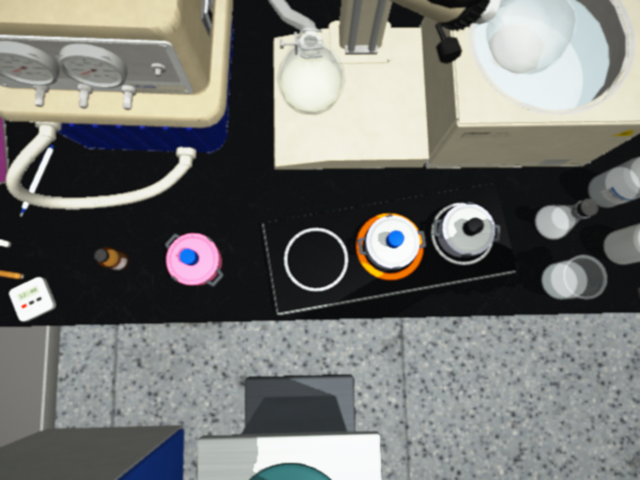

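The pot stands on the ring (top (393,243)), within about 2 mm of centre. The black pot hasn't moved and the arm is clear, so I'm handing in.

```bash
python3 -c "
from station import bot
print(bot.finish_job())"
```

```text
the job is handed in; nothing more can be done
None
```

The blue-knobbed pot was slid to the orange ring and released upright, about 2 mm from centre by camera measurement; the black-knobbed pot did not move, and the job is handed in with no verdict returned.

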